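Shut the sprung lid of a contact grill and lock it

TASK

Shut the contact grill for storing: press its sprung lid down by the front handle until it lies level, right down on its stop, and while you keep it down slide the grey lock to the left (seen from the grill's front) as far as it goes, so that the lid stays shut when you let go. Its hinge and catch are light: never load the grill with more than 30 N (3 kg), and leave the things round it where they are.

Things in the scene. Friction and masses are not known exactly. Their poses are not given: they have to be found in the camera images.
- grill: Contact grill fixed on a wooden board 4 to 16 mm thick: silver clamshell 250 mm deep (x), 300 wide (y), 122 high shut. Origin: centre of its footprint on the board; x from front (handle) to rear (hinge), y to the left seen from the front, z up. Shut, the black lid handle (50 mm deep, 210 wide) has its top at z = 115 mm, centred at x = -147; a steel keeper on the base catches the lock's hook
- grill_hinge (a point): Middle of the lid's hinge axis at the grill's rear, 120 mm behind and 95 mm above the grill's origin; the axis runs along the grill's y. The handle's middle is 267 mm from it
- lid (a joint): Opening angle of the lid, rad: 0 level (rigid stop), grows as the front rises, 0.75 at most. A spring lifts the lid and holds it ajar (0.4 to 0.7). The push needed at the handle grows to about 12 N (9 to 15) at level; let go unlocked, the lid springs up again
- lock (a joint): Travel of the thumb slide, m: 0 open (found within 3 mm of it), 0.024 at its end stop to the left (grill's +y); friction 2 N, stays where left. From 6 mm on its hook goes under the keeper, only if the handle is within about 1.5 mm of level; else it stops against the keeper, or sits on it and keeps the lid up. Locked and let go, the lid rises about 2 mm and is held
- lock_pad (a point): Centre of the ribbed top of the grey thumb slide on the lid handle; moves with lid and slide. Pad 36 mm deep (x), 48 wide (y) between two end ridges 9 mm high, 4 thick; 12 mm right of the lid's middle when open. It lies 266 mm in front of the hinge axis and, with the lid level, 25 mm above it, 5 mm above the handle's top. A shut gripper fits between the ridges to press and slide here
- diffuser: Bystander: square glass scent bottle with reeds, 52 by 52 mm, 96 mm high to the neck, 205 mm with the reeds; origin centre of its underside
- mug: Bystander: blue mug 82 mm across, 95 mm high, handle at its +y; origin centre of its underside
- spatula: Bystander: wooden spatula 270 mm long lying along its x on the board in front of the grill; origin centre of its underside

How it is judged (in metres and radians):
On the way, in this order (a step that is already met when the one before it is completed fails the run):
1. the lid is pressed down level on its stop while the lock is still open (value of joint lid below 0.003 rad and value of joint lock below 0.007 m), for 0.2 s.
2. the lock is slid home with the lid held down (value of joint lock above 0.019 m and value of joint lid below 0.014 rad), for 0.2 s.
At the end, for the whole second after the job is handed in: The lid is shut and held by its lock with nothing touching it: lid angle below 0.014 rad (about 4 mm at the handle), lock slid at least 19 of its 24 mm, lid at rest; diffuser, mug and spatula within 30 mm of where they stood (all of step 2 and velocity of joint lid between -0.02 and 0.02 rad/s and distance of each of diffuser, mug, spatula from where it was at the start of the episode below 0.03 m).
It fails at once if the robot loads the grill with more than 30 N (contact force between any of the fingers, the arm and grill above 30 N).
It fails at once if the diffuser is moved or tipped (distance of diffuser from where it was at the start of the episode above 0.03 m or angle between diffuser's own z axis and vertical above 0.3 rad).
It fails at once if the mug is moved or tipped (distance of mug from where it was at the start of the episode above 0.03 m or angle between mug's own z axis and vertical above 0.3 rad).
It fails at once if the spatula is moved (distance of spatula from where it was at the start of the episode above 0.03 m).
It also fails if it takes over 72 s, if anything falls off the work surface, if the arm or the gripper's body presses on something with over 40 N, if the wrist force passes 120 N, or if a joint passes its speed limit or range.

ROBOT

A 6-joint arm with a two-finger parallel gripper is mounted at the origin on the work surface. World frame = base frame: x ahead of the robot, y to its left, z up, the work surface at z = 0. Lengths are in m, angles in degrees, forces in N, time in s.
With the tool pointing down it reaches from about 0.35 to 0.875 m from the base axis. Payload 4.2 kg.
Tool frame: the origin (TCP) lies midway between the tips of the shut fingers; the grasp point (between the pads) lies 19 mm behind it; z points along the fingers, y is the line along which they close (so a half turn about z gives the same grasp; the last joint's range is limited). The gripper opens to 87 mm and grips with 3 to 60 N. Pads are 19 mm wide; open, the fingers measure 117 mm over their backs; the gripper's body (75 mm by 190 mm) begins 51 mm behind the grasp point.
Start: joints at [92.166, 22.042, 0.453, 0, -68.411, -14.817], TCP at [0.137, 0.61, 0.186] pointing down, gripper open.
Joint ranges: [-179.83, 179.83], [-69.29, 118.12], [-61.27, 80.66], [-181.25, 117.63], [-171.15, -9.14], [-177.46, 177.46]. Speed limits (degrees/s): [159.86, 159.86, 180, 180, 180, 180].

INTERFACE

Orientations are given as [roll, pitch, yaw] about the fixed x, y, z axes, in that order (R = Rz(yaw) Ry(pitch) Rx(roll)).
In Python, from workcell import env gives the robot as it stands. The module is installed in compiled form; this text tells all that it offers. Calls block until the motion is done:
- env.goto(position, orientation): joint-space move of the TCP to a pose.
- env.move_straight(position, rotation=None, rate=0.15, force_limit=None): straight line of the TCP; rotation=None keeps the orientation; rate is the mean speed in m/s. With force_limit (N) it stops when the force on the tool has changed by that much, and returns True; else False.
- env.set_joints(angles): joint-space move.
- env.gripper_to(opening, grasp_force=None): opening from 0.0 (shut) to 1.0 (fully open); grasp_force is the grip in N (None keeps the last); returns when the fingers have stopped.
- env.dwell(seconds).
- env.inverse_kinematics(position, orientation): joint angles nearest the present ones, or None.
- env.read_state(): the state.
- env.grab_frame(name): name is "scene" or "top" or "wrist"; returns a dict with "image" (400x640x3 uint8, blue, green, red), "fx", "fy", "cx", "cy" (pixels), "position" and "orientation" of the camera in the world. Camera axes: x right, y up, looking along -z (the intrinsics and any distortion apply to the point x, -y, -z); pixel columns grow to the right and rows downward; lengths in m; the calibration is good to about 2 mm. A picture is of the moment at which its call begins. There is no depth.
A pose or a line that the arm cannot do raises env.Unreachable and nothing moves.
- env.close_job(): hands the job in; it is judged then, once.
Trained networks look in a picture, given as the dict that the camera call returned (one of the last four; its "shot" number tells which), for a name from the list of things; names that differ only in an ending like _2 or _b are one class to them, and where a whole thing is asked for, a point or a joint stands for the part that bears it (a point fixed in the world has none). Each returns a list of dicts, best first, with "score" (0 to 1); they miss things now and then, are a little off and sometimes report something else, mostly with a low value. They report only what shows in the picture. A call takes as long as a camera call.
- env.search_frame(picture, thing): "xyz" ([x, y, z] in m, in world coordinates, good to about 4 mm: the middle of the surface that is visible of it).
- env.trace(picture, thing): "mask" (400x640 bool, what is visible of it).
The state is a dict: "clock": time; "joint_positions": joint angles; "qvel": joint speeds; "joint_torque": joint torques, N m; "position": TCP position; "tool_rot": TCP orientation; "force": force on the tool from outside, world axes, zero at the start; "wrist_torque": the same for the moment, N m; "opening": opening from 0.0 (shut) to 1.0 (fully open); "finger_force": force on a finger pad.
Only numpy, scipy, OpenCV 4.12 (cv2) and the standard library are available. Lean on these libraries where they do the work, as an engineer would, in place of code of your own. Each camera call takes 0.05 s, during which the arm holds its last target. There are 200 camera calls.

## Working session

There is one attempt and no reset: what is moved stays moved. The work goes in short steps, each a Python script; the robot and the scene stay as the last script left them, time stands still between calls to the robot, and variables do not carry over. Pictures are saved under pics/ and viewed, at most 10 in all, crops included, and the job is handed in when it is done.

```bash
mkdir -p pics
python3 - <<'E'
from workcell import env
import cv2,numpy as np
s=env.read_state();print(s['clock'],s['position'],s['tool_rot'],s['force'])
ims=[]
for c in ['scene','top']:
    f=env.grab_frame(c);ims.append(f['image']);print(c,f['position'],f['orientation'],f['fx'],f['cx'],f['cy'],[k for k in f])
    for t in ['grill','grill_hinge','lid','lock','lock_pad','diffuser','mug','spatula']:
        try:print(t,[(np.round(r['xyz'],4),round(r['score'],2)) for r in env.search_frame(f,t)[:2]])
        except Exception as e:print(t,e)
cv2.imwrite('pics/a.png',ims[0]);cv2.imwrite('pics/b.png',ims[1])
E
```

```text
0.0 [0.13670328 0.60916408 0.18484665] [ 1.79873754e+02 -4.78184328e-03 -1.26597397e+01] [-0.5784972  -0.33414912 -0.79967831]
scene [0.73486409 0.51889146 1.00202221] [ 29.88389338   0.78240814 163.02474334] 402.3308849791777 326.11189895711755 192.33544188191655 ['image', 'fx', 'fy', 'cx', 'cy', 'position', 'orientation', 'shot']
grill [(array([0.6546, 0.1777, 0.008 ]), 0.61)]
grill_hinge []
lid [(array([0.6534, 0.0908, 0.2136]), 0.81)]
lock [(array([0.5607, 0.0781, 0.2632]), 0.64)]
lock_pad [(array([0.5565, 0.0721, 0.2664]), 0.6)]
diffuser [(array([ 0.5628, -0.1635,  0.1695]), 0.53)]
mug [(array([0.6276, 0.3028, 0.0414]), 0.76)]
spatula [(array([0.4459, 0.0945, 0.0099]), 0.83), (array([0.6553, 0.1805, 0.0063]), 0.49)]
top [0.49182041 0.03971387 0.97900168] [  7.73920053  -0.2626978  -90.87289926] 433.203467612927 321.48704374621957 201.16029746296363 ['image', 'fx', 'fy', 'cx', 'cy', 'position', 'orientation', 'shot']
grill [(array([0.5916, 0.0579, 0.0045]), 0.69)]
grill_hinge [(array([0.5956, 0.0552, 0.0055]), 0.85)]
lid [(array([0.6394, 0.0677, 0.2251]), 0.95)]
lock [(array([0.559 , 0.0798, 0.2653]), 0.77), (array([0.4432, 0.0899, 0.0088]), 0.73)]
lock_pad [(array([0.5635, 0.0797, 0.263 ]), 0.61)]
diffuser [(array([ 0.5664, -0.1519,  0.086 ]), 0.87), (array([0.5952, 0.0557, 0.0056]), 0.44)]
mug [(array([0.6344, 0.32  , 0.054 ]), 0.59)]
spatula [(array([0.4403, 0.0898, 0.012 ]), 0.61)]
```

View pics/a.png

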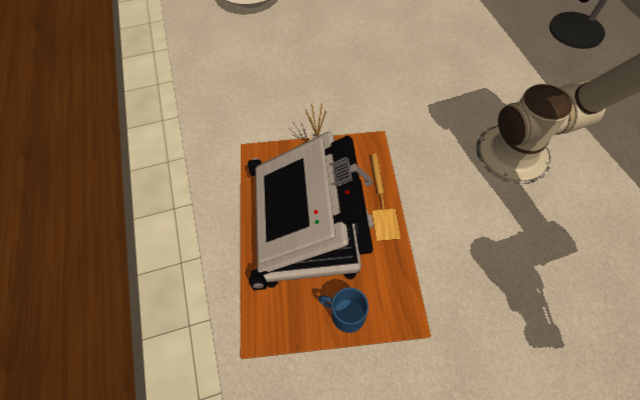

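View pics/b.png

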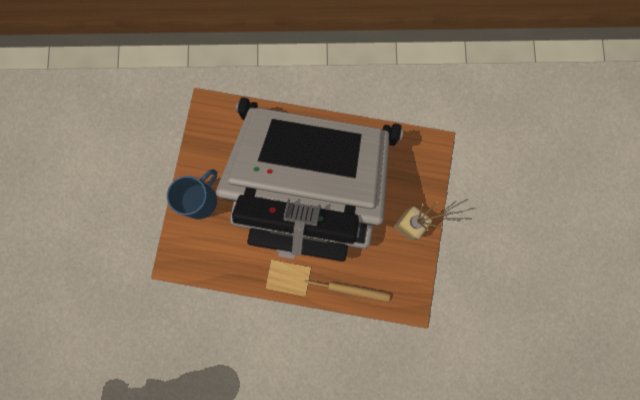

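The views show the grill's front (handle) facing the robot. The grey slide is at about (302,213) in the top view, and the hinge knobs at about (247,108) and (394,134). The diffuser is right of the grill, the mug left and the spatula in front. Next I'll fit the pose.

```bash
cat > h.py <<'E'
from workcell import env
import cv2,numpy as np
from scipy.spatial.transform import Rotation as R
from scipy.optimize import least_squares
def rot(o): return R.from_euler('xyz',o,degrees=True)
def ray(f,u,v):
    d=np.array([(u-f['cx'])/f['fx'],-(v-f['cy'])/f['fy'],-1.]); return np.array(f['position']),rot(f['orientation']).apply(d)
def onz(f,u,v,z):
    p,d=ray(f,u,v); return p+d*(z-p[2])/d[2]
def proj(f,X):
    c=rot(f['orientation']).inv().apply(np.array(X)-f['position']); return np.array([f['cx']-f['fx']*c[0]/c[2],f['cy']+f['fy']*c[1]/c[2]])
E
python3 - <<'E'
from h import *
f=env.grab_frame('top');g=env.grab_frame('scene')
for z in(.1,.11): print(z,onz(f,247,108,z),onz(f,394,134,z))
print('board',[onz(f,*p,.01).round(3) for p in [(195,88),(455,131),(428,326),(153,280)]])
ob=[]
for c in(f,g):
    r=env.trace(c,'lock')
    for q in r[:2]:
        ys,xs=np.nonzero(q['mask']);print(q['score'],xs.mean(),ys.mean(),xs.min(),xs.max(),ys.min(),ys.max())
out=[]
for n,c,(x,y,w,h) in(('t',f,(220,90,190,190)),('s',g,(235,120,170,180))):
    out.append(cv2.resize(c['image'][y:y+h,x:x+w],(400,560) if 0 else (400,int(400*h/w))))
H=min(o.shape[0] for o in out)
cv2.imwrite('pics/c.png',np.hstack([o[:H] for o in out]))
E
```

```text
0.1 [0.81163142 0.18782437 0.1       ] [ 0.75086093 -0.12008695  0.1       ]
0.11 [0.80799308 0.18613939 0.11      ] [ 0.74791394 -0.11826897  0.11      ]
board [array([0.895, 0.325, 0.01 ]), array([ 0.783, -0.278,  0.01 ]), array([ 0.346, -0.194,  0.01 ]), array([0.454, 0.406, 0.01 ])]
0.56 300.2729044834308 221.4551656920078 284 319 201 255
0.75 349.1417475728155 172.16893203883495 335 371 158 185
0.74 321.88502649779934 245.91909937423276 240 430 131 358
```

View pics/c.png

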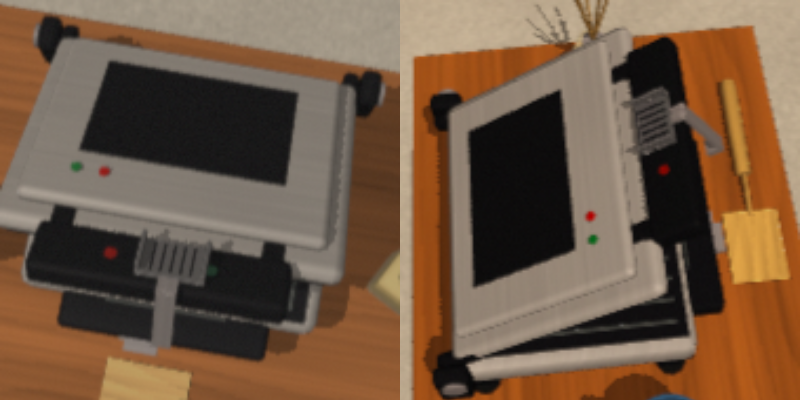

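Run:
```python
from h import *
f=env.grab_frame('top');g=env.grab_frame('scene')
obs=[(f,(302.2,212.6)),(g,(342.1,171.0))]
r=least_squares(lambda X:np.concatenate([proj(c,X)-p for c,p in obs]),[.56,.08,.26]);print('tri',r.x,r.fun)
def kn(q,y): return None
def geo(q):
    x,y,yaw,th,zb,l=q
    A=R.from_euler('z',yaw)
    hg=np.array([x,y,zb+.095])
    pad=hg+A.apply([-(.266*np.cos(th)-.025*np.sin(th)),-.012+l,.266*np.sin(th)+.025*np.cos(th)])
    return hg,pad,A
def res(q):
    hg,pad,A=geo(q)
    e=[(proj(c,pad)-p)/1 for c,p in obs]
    kl,kr=hg+A.apply([0,q[6],0]),hg+A.apply([0,-q[6],0])
    e+=[(proj(f,kl)-[247,108])/2,(proj(f,kr)-[394,134])/2,(proj(g,kr)-[254,167])/2]
    e+=[(proj(g,kl)-[257,281])/2]
    return np.concatenate(e+[[(q[4]-.01)/.004,(q[5]-.0)/.002,(q[2]+np.radians(10.5))/.02]])
r=least_squares(lambda q:res(np.array(q)) ,[.78,.034,-.18,.55,.01,0,.15]) if 0 else None
_g=geo
def geo(q): return _g(q[:6])
r=least_squares(res,[.78,.034,-.18,.55,.01,0,.15])
print(r.x.round(4),np.degrees(r.x[2:4]),r.fun.round(2));print(geo(r.x)[:2])
np.save('q.npy',r.x)
```

```text
tri [0.5707484  0.06732995 0.26042492] [ 0.03349512 -0.06813822  0.09809496  0.01847451]
[ 7.835e-01  3.750e-02 -1.922e-01  5.446e-01  6.000e-03  4.000e-04
  1.578e-01] [-11.01031062  31.20044448] [ 0.17 -0.03  0.08 -0.02 -1.12 -0.54 -0.63 -0.65  0.58 -0.82  0.2  -1.11
 -0.99  0.2  -0.45]
(array([0.78354112, 0.03750533, 0.10102925]), array([0.57070131, 0.06710418, 0.26021021]))
```

```bash
cat >> h.py <<'E'
def pose(q,th,dn=0.,dy=0.,tilt=None):
    x,y,yaw,_,zb,l=q[:6]; A=R.from_euler('z',yaw)
    n=np.array([np.sin(th),0,np.cos(th)])
    p=np.array([-(.266*np.cos(th)-.025*np.sin(th)),-.012+l+dy,.266*np.sin(th)+.025*np.cos(th)])+dn*n
    t=th if tilt is None else tilt
    T=A*R.from_euler('y',t)*R.from_euler('x',np.pi)
    return np.array([x,y,zb+.095])+A.apply(p),T.as_euler('xyz',degrees=True)
E
python3 - <<'E'
from h import *
q=np.load('q.npy')
for th in (q[3],.3,0):
    for d in(.1,.0): print(env.inverse_kinematics(*pose(q,th,d)))
env.gripper_to(0.)
p,o=pose(q,q[3],.09)
print(p,o)
s=env.read_state()['position']
env.move_straight([s[0],s[1],.36],rate=.25)
env.goto([.45,.25,.40],o)
env.goto(p,o)
s=env.read_state();print(s['clock'],s['position'],s['force'])
f=env.grab_frame('wrist');cv2.imwrite('pics/d.png',f['image'])
print(proj(f,pose(q,q[3])[0]),f['position'],f['orientation'])
for t in('lock','lock_pad'):
    print([(r['xyz'],r['score']) for r in env.search_frame(f,t)[:2]])
# overlay predicted pad corners
A=R.from_euler('z',q[2])*R.from_euler('y',q[3]);c=pose(q,q[3])[0]
im=f['image'].copy()
for a in(-.018,.018):
    for b in(-.024,.024):
        u=proj(f,c+A.apply([a,b,0]));cv2.circle(im,tuple(int(i) for i in u),3,(0,0,255),1)
cv2.imwrite('pics/d.png',im)
E
```

```text
[  12.81018002   39.52215045   51.19171717  -15.75023555 -129.57746831
   59.1255043 ]
[  14.54487586   33.66001674   28.41367479  -14.02670332 -112.77940499
   62.23065975]
[  17.79413694   24.12779982   20.56935482   -8.35458615 -101.48792821
   60.61184953]
[ 19.09724878  23.49593698   6.2920572   -8.5312852  -87.80213747
  61.34502115]
[ 2.61017043e+01  1.07598050e+01 -9.56039730e+00  2.54444375e-14
 -6.96797977e+01  5.28879851e+01]
[ 2.61017043e+01  1.55317987e+01 -1.84538095e+01  2.54444375e-14
 -5.60143919e+01  5.28879851e+01]
[0.61646614 0.05819985 0.33719263] [180.          31.20044448 -11.01031062]
6.4167 [0.61621624 0.05943659 0.33815153] [-0.64286339 -0.53301937  0.30962695]
[321.07913687 189.7393242 ] [0.77466996 0.02838818 0.47321108] [-4.57356767e+01  7.62823924e-02 -1.01009621e+02]
[([0.5737, 0.0721, 0.2647], 0.87), ([0.6302, 0.3333, 0.082], 0.59)]
[([0.5734, 0.0708, 0.267], 0.8)]
```

View pics/d.png

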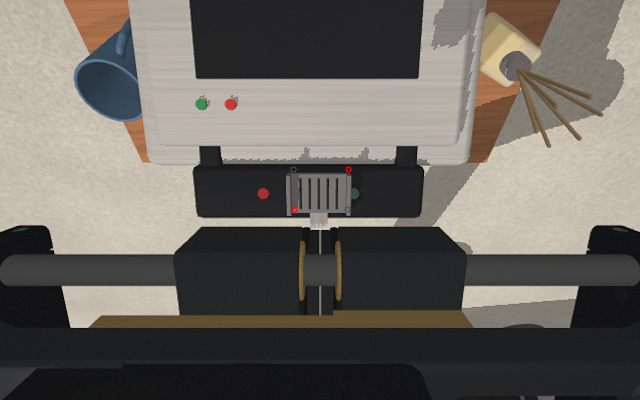

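The wrist view shows the pad at about (319.5,194), 288 to 351 wide. That is about 1 mm off my prediction sideways and about 3 mm nearer the robot. The yaw fits. I'll touch down gently, then follow the arc.

Run:
```python
from h import *
q=np.load('q.npy')
f=env.grab_frame('wrist');t=env.grab_frame('top');g=env.grab_frame('scene')
ob=[(f,(319.5,194),.35),(t,(302.2,212.6),1),(g,(342.1,171.),1)]
A=R.from_euler('z',q[2])
def mk(v):
    k=q.copy();k[3]=v[0];k[:2]=q[:2]+v[1:3];k[4]=q[4]+v[3];return k
r=least_squares(lambda v:np.concatenate([(proj(c,pose(mk(v),v[0])[0])-p)*w for c,p,w in ob]+[v[1:3]/.002,[v[3]/.003]]),[q[3],0,0,0])
k=mk(r.x);print(r.x,r.fun.round(2));np.save('q.npy',k);q=k
p,o=pose(q,q[3],.02);env.move_straight(p,o,rate=.1)
f0=np.array(env.read_state()['force'])
p,o=pose(q,q[3],-.015);hit=env.move_straight(p,o,rate=.02,force_limit=2.)
s=env.read_state();d=A.inv().apply(np.array(s['position'])-pose(q,q[3])[0])
print(hit,s['clock'],s['position'],d,f0,s['force']-f0,s['qvel'])
np.save('f0.npy',f0)
```

```text
[ 0.54887865 -0.00075118  0.00074642  0.00148202] [ 0.44 -1.02 -0.25 -0.14  0.23 -0.4  -0.38  0.37  0.49]
False 9.45 [0.56302749 0.06918632 0.24989924] [-7.74128379e-03 -1.09903759e-05 -1.27202044e-02] [-0.93852471 -0.27887909  0.55061284] [ 0.30471815  1.37198848 -1.54694406] [ 0.0337809  -0.02934766 -0.03250896 -0.09490145 -0.06841732 -0.03249943]
```

Run:
```python
from h import *
f=env.grab_frame('wrist');g=env.grab_frame('scene')
a=f['image'][120:300,180:460];b=g['image'][120:270,240:400]
b=cv2.resize(b,(320,300));a=cv2.resize(a,(467,300))
cv2.imwrite('pics/e.png',np.hstack([a,b]))
for i in range(4):
    print(env.read_state()['force']);env.dwell(.05)
```

```text
[-0.76511759 -0.49628221 -0.01500055]
[-0.32383791 -0.18144432 -1.12957715]
[ 0.29381976 -0.35493217 -0.11238303]
[ 0.22319657 -0.14755415  0.02707973]
```

View pics/e.png

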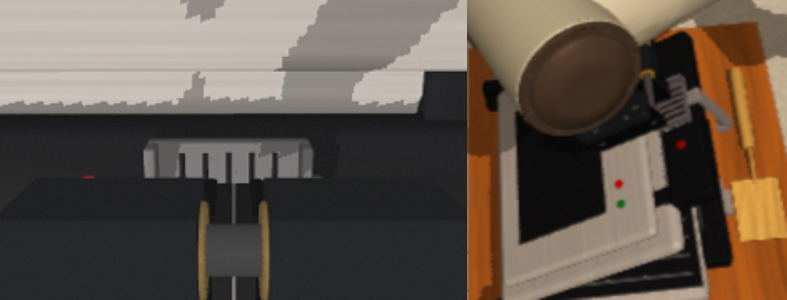

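```bash
cat >> h.py <<'E'
f0=np.array([-.2,-.3,-.1])
def F(q,n=5):
    v=[]
    for i in range(n): v.append(env.read_state()['force']);env.dwell(.01)
    return R.from_euler('z',q[2]).inv().apply(np.mean(v,0)-f0)
E
python3 - <<'E'
from h import *
q=np.load('q.npy')
for th in np.arange(.48,.07,-.05):
    hit=env.move_straight(*pose(q,th),rate=.04,force_limit=9)
    fo=F(q);print(round(th,3),hit,fo.round(2),round(env.read_state()['clock'],1))
    if hit or np.linalg.norm(fo)>14: break
f=env.grab_frame('wrist');g=env.grab_frame('scene')
a=f['image'][120:300,180:460];b=g['image'][120:270,240:400]
cv2.imwrite('pics/f.png',np.hstack([cv2.resize(a,(467,300)),cv2.resize(b,(320,300))]))
E
```

```text
0.48 False [0.05 0.65 0.27] 10.0
0.43 False [0.58 0.64 0.05] 10.6
0.38 False [0.16 0.25 1.22] 11.1
0.33 False [ 0.6  -0.    1.87] 11.6
0.28 False [ 1.58 -0.36  2.58] 12.1
0.23 False [ 1.69 -0.06  3.59] 12.7
0.18 False [ 1.65 -0.36  4.52] 13.2
0.13 False [ 1.8  -0.57  5.42] 13.7
0.08 False [ 1.87 -0.84  6.08] 14.2
```

View pics/f.png

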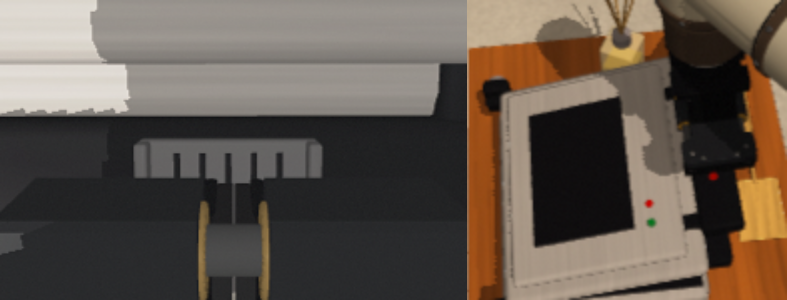

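Run:
```python
from h import *
q=np.load('q.npy')
dz=0;last=None
for th in list(np.arange(.06,-.1,-.004)):
    hit=env.move_straight(*pose(q,th,tilt=max(th,0)),rate=.02,force_limit=5)
    fo=F(q);print(round(th,3),hit,fo.round(2),round(env.read_state()['clock'],1))
    if hit or fo[2]>15 or (last is not None and fo[2]-last>2.5): break
    last=fo[2]
```

```text
0.06 False [ 0.71 -1.01  7.15] 14.8
0.056 False [ 0.79 -0.66  8.11] 15.1
0.052 False [ 1.04 -1.22  8.15] 15.4
0.048 False [ 0.68 -0.71  8.7 ] 15.7
0.044 False [ 1.03 -0.99  8.39] 16.0
0.04 False [ 0.68 -0.74  8.46] 16.3
0.036 False [ 1.28 -0.54  8.66] 16.6
0.032 False [ 0.86 -1.1   8.78] 16.8
0.028 False [ 0.5  -1.22  9.03] 17.1
0.024 False [ 0.25 -0.65  8.99] 17.4
0.02 False [ 0.57 -0.9   8.7 ] 17.7
0.016 False [ 0.41 -1.21  9.18] 18.0
0.012 False [ 0.51 -1.48  9.15] 18.3
0.008 False [ 0.47 -0.84  9.15] 18.6
0.004 False [ 0.04 -0.85  9.4 ] 18.9
-0.0 False [ 0.32 -1.32  8.96] 19.2
-0.004 False [ 0.05 -1.25  9.65] 19.5
-0.008 False [-0.46 -1.    9.8 ] 19.8
-0.012 False [-0.72 -0.65 10.19] 20.1
-0.016 False [-1.32 -0.83 10.12] 20.3
-0.02 False [-1.35 -0.56 10.53] 20.6
-0.024 False [-2.49 -0.78 10.57] 20.9
-0.028 False [-1.97  0.25 10.77] 21.2
-0.032 False [-2.71 -0.02 10.8 ] 21.5
-0.036 False [-3.16 -0.19 10.92] 21.8
-0.04 False [-2.9   0.25 11.16] 22.1
-0.044 False [-3.17  0.56 11.23] 22.4
-0.048 False [-4.02  0.36 11.63] 22.7
-0.052 False [-4.5   0.72 11.36] 23.0
-0.056 False [-4.59  0.7  12.08] 23.3
-0.06 False [-4.87  1.   12.24] 23.6
-0.064 False [-5.63  1.06 11.59] 23.8
-0.068 False [-5.48  1.64 11.89] 24.1
-0.072 False [-5.58  1.39 12.19] 24.4
-0.076 False [-6.38  1.53 11.75] 24.7
-0.08 False [-7.07  1.43 12.31] 25.0
-0.084 False [-7.1   1.47 11.87] 25.3
-0.088 False [-7.54  2.19 12.42] 25.6
-0.092 False [-7.84  2.14 12.52] 25.9
-0.096 False [-8.4   1.93 12.63] 26.2
```

Run:
```python
from h import *
q=np.load('q.npy')
s=env.read_state();print(s['position'],s['tool_rot'],pose(q,-.096,tilt=0),pose(q,0)[0],s['wrist_torque'],s['joint_torque'])
f=env.grab_frame('wrist');g=env.grab_frame('scene')
a=f['image'][120:300,180:460];b=g['image'][110:290,240:420]
cv2.imwrite('pics/g.png',np.hstack([cv2.resize(a,(467,300)),cv2.resize(b,(333,333))[:300]]))
```

```text
[0.51526999 0.07820224 0.10203633] [179.92904783   0.37323192 -11.06784036] (array([0.51832174, 0.07789578, 0.10189936]), array([180.        ,   0.        , -11.01031062])) [0.5194717  0.07767204 0.12751127] [ 1.05114229  2.45262575 -0.02776517] [-2.37496443e+00 -2.57160026e+01  1.50171000e+01  4.14299056e+00
  1.80932511e+00  6.89318505e-03]
```

View pics/g.png

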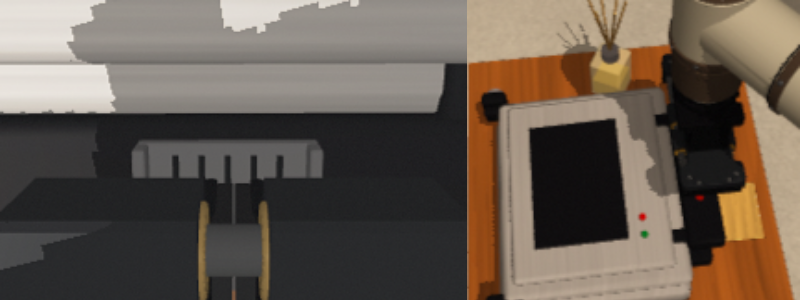

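The pad still sits right behind the fingers, 114 px wide, but the TCP reads 0.102, which is below the shut pad's 0.124 to 0.136. I'll check how deep the pad is relative to the TCP.

Run:
```python
from h import *
s=env.read_state();f=env.grab_frame('wrist')
p=np.array(s['position']);r=rot(f['orientation']).inv()
print('opening',s['opening'],s['finger_force'],f['fx'],f['fy'],f['cx'],f['cy'])
print('tcp px',proj(f,p),'cam',r.apply(p-f['position']))
# ridge outer px real
for w in(48,56): print(w,f['fx']*w/1000/114)
T=rot(s['tool_rot']);
for dz in(0,.02,.04,.07): print(dz,proj(f,p-T.apply([0,0,dz])),r.apply(p-T.apply([0,0,dz])-f['position']))
for u,v in((312,204),(258,204),(373,204),(0,0)):
    o,d=ray(f,u,v)
    A=R.from_euler('z',np.radians(-11))
    for z in (.10,.127,.14,.16):
        print(u,v,z,A.inv().apply(onz(f,u,v,z)-p).round(4))
for t in ('lock','lock_pad','lid'): print(t,[(x['xyz'],round(x['score'],2)) for x in env.search_frame(f,t)[:1]])
g=env.grab_frame('top')
for t in ('lock','lock_pad','lid','spatula','mug','diffuser'): print(t,[(x['xyz'],round(x['score'],2)) for x in env.search_frame(g,t)[:1]])
v=np.hstack([f['image'][170:330,200:440],g['image'][180:340,190:430]]);cv2.imwrite('pics/hh.png',cv2.resize(v,None,fx=1.66,fy=1.66,interpolation=cv2.INTER_CUBIC))
```

```text
opening 0.0039253384796539385 6.210663265082985 333.16349664672504 333.16349664672504 319.697784327287 198.28902362673327
tcp px [319.43957933 223.95561148] cam [-1.62586991e-04 -1.61617837e-02 -2.09786996e-01]
48 0.1402793670091474
56 0.16365926151067195
0 [319.43957933 223.95561148] [-1.62586991e-04 -1.61617837e-02 -2.09786996e-01]
0.02 [319.39869755 235.39999944] [-1.70957102e-04 -2.12125222e-02 -1.90435253e-01]
0.04 [319.34856726 249.43340207] [-0.00017933 -0.02626326 -0.17108351]
0.07 [319.24776285 277.65244842] [-0.00019188 -0.03383937 -0.14205589]
312 204 0.1 [ 0.0125  0.0046 -0.0021]
312 204 0.127 [0.0202 0.004  0.0249]
312 204 0.14 [0.0239 0.0037 0.0379]
312 204 0.16 [0.0297 0.0032 0.0579]
258 204 0.1 [ 0.0126  0.0384 -0.0021]
258 204 0.127 [0.0203 0.0332 0.0249]
258 204 0.14 [0.024  0.0307 0.0379]
258 204 0.16 [0.0297 0.0269 0.0579]
373 204 0.1 [ 0.0124 -0.0336 -0.0021]
373 204 0.127 [ 0.0201 -0.0291  0.0249]
373 204 0.14 [ 0.0239 -0.0269  0.0379]
373 204 0.16 [ 0.0296 -0.0236  0.0579]
0 0 0.1 [ 0.1269  0.1712 -0.0021]
0 0 0.127 [0.1193 0.1481 0.0249]
0 0 0.14 [0.1156 0.137  0.0379]
0 0 0.16 [0.1099 0.1199 0.0579]
lock [([0.5343, 0.0789, 0.1348], 0.95)]
lock_pad [([0.5312, 0.0779, 0.1369], 0.76)]
lid [([0.5881, 0.0738, 0.1379], 0.56)]
lock []
lock_pad []
lid [([0.6671, 0.0475, 0.1379], 0.94)]
spatula [([0.4291, 0.0527, 0.0186], 0.74)]
mug [([0.6345, 0.3187, 0.0504], 0.64)]
diffuser [([0.5643, -0.1534, 0.0845], 0.63)]
```

View pics/hh.png

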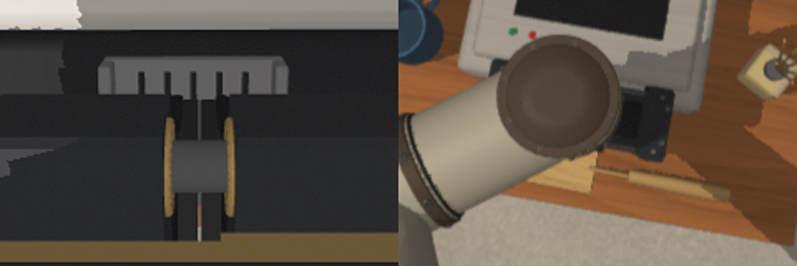

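Run:
```python
from h import *
q=np.load('q.npy');g=env.grab_frame('scene');w=env.grab_frame('wrist')
A=R.from_euler('z',q[2])
def lidpt(q,th,f,y,u):
    return np.array([q[0],q[1],q[4]+.095])+A.apply([-(f*np.cos(th)-u*np.sin(th)),y,f*np.sin(th)+u*np.cos(th)])
print(q)
for th in(q[3],.2,.1,.05,0): print(round(th,2),proj(g,lidpt(q,th,.266,.037,.02)).round(1),proj(w,lidpt(q,th,.248,-.012,.025)).round(1))
h=g['image'].astype(int);m=(h[...,2]>110)&(h[...,1]<50)&(h[...,0]<60)
n,l,st,c=cv2.connectedComponentsWithStats(m.astype(np.uint8))
print([(c[i].round(1),st[i,4]) for i in range(1,n) if 1<st[i,4]<60])
s=env.read_state();T=rot(s['tool_rot']);p=np.array(s['position'])
P=[p]+[p-T.apply([a,b,.07]) for a in(-.037,.037) for b in(-.09,.09)]
print([proj(g,x).round(0) for x in P]);print([proj(w,x).round(0) for x in P])
cv2.imwrite('pics/i.png',cv2.resize(g['image'][130:280,240:440],(800,600),interpolation=cv2.INTER_CUBIC))
```

```text
[ 7.82789938e-01  3.82517514e-02 -1.92166172e-01  5.48878650e-01
  7.51127129e-03  4.04669410e-04  1.57789014e-01]
0.55 [346.3 190.6] [319.   95.3]
0.2 [362.5 206.9] [319.6 209.4]
0.1 [364.2 211.8] [319.6 207. ]
0.05 [364.7 214.2] [319.6 204.2]
0 [364.8 216.6] [319.6 200.7]
[(array([365.7, 216.4]), np.int32(7)), (array([334.1, 226.9]), np.int32(8))]
[array([363., 203.]), array([345., 160.]), array([355., 225.]), array([374., 157.]), array([387., 221.])]
[array([319., 224.]), array([545., 193.]), array([ 93., 194.]), array([518., 351.]), array([121., 352.])]
```

View pics/i.png

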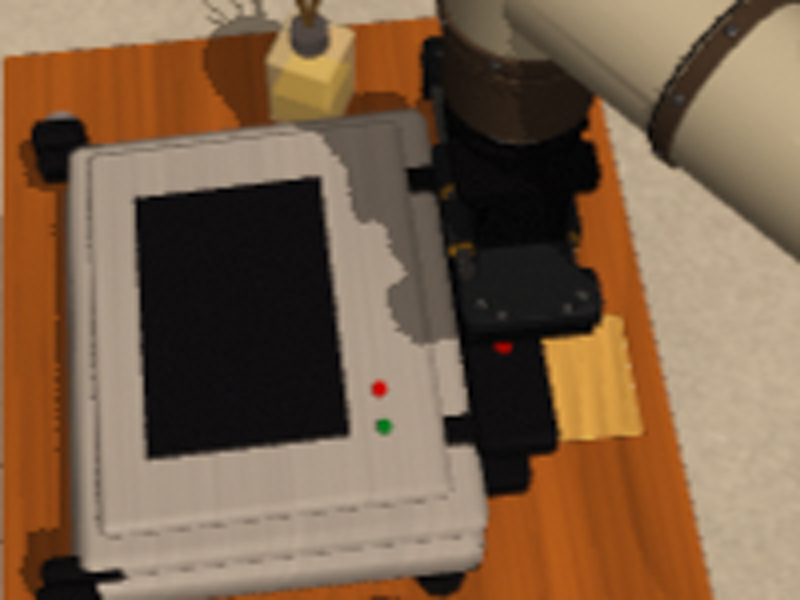

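The handle's LED at (365.7,216.4) shows the lid about level. Yet the TCP reads 25 mm below the pad, so I need to know what part of the gripper is touching. I'll look at the hover picture up close.

Run:
```python
import cv2,numpy as np
d=cv2.imread('pics/d.png')[140:325,180:460]
d=cv2.resize(d,(800,529),interpolation=cv2.INTER_CUBIC)
d=np.clip((d/255.)**.5*255,0,255).astype(np.uint8)
cv2.imwrite('pics/j.png',d)
```

```text
(no output)
```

View pics/j.png

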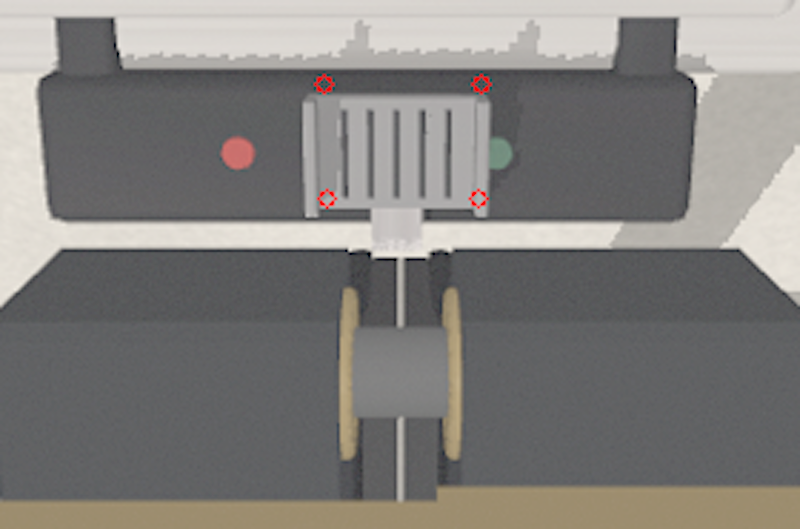

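The finger tips visibly end about 26 to 30 mm short of the nominal TCP. That fits the constant 26 mm offset between the TCP and the LED-derived pad height, so contact on the pad is real and the lid is about level. I'll relieve the rearward force, then press until the force jumps at the stop.

```bash
cat >> h.py <<'E'
def led():
    h=env.grab_frame('scene')['image'].astype(int);m=(h[...,2]>110)&(h[...,1]<50)&(h[...,0]<60)
    n,l,st,c=cv2.connectedComponentsWithStats(m.astype(np.uint8));return [tuple(c[i].round(1)) for i in range(1,n) if 1<st[i,4]<60]
E
python3 - <<'E'
from h import *
q=np.load('q.npy');A=R.from_euler('z',q[2])
p,o=pose(q,-.096,tilt=0)
x=0
for k in range(8):
    x-=.001;env.move_straight(p+A.apply([x,0,0]),o,rate=.02,force_limit=6);fo=F(q)
    print('x',round(x,4),fo.round(2))
    if fo[0]>-2: break
z=0;last=F(q)[2]
for k in range(14):
    z-=.001;hit=env.move_straight(p+A.apply([x,0,z]),o,rate=.01,force_limit=5);fo=F(q)
    print('z',round(z,4),hit,fo.round(2),env.read_state()['position'][2].round(4))
    if hit or fo[2]>17 or fo[2]-last>2: break
    last=fo[2]
print(led(),env.read_state()['clock']);np.save('xz.npy',[x,z])
E
```

```text
x -0.001 [-5.41  1.59 11.52]
x -0.002 [-3.16 -0.05 10.73]
x -0.003 [-1.12 -0.62  9.9 ]
z -0.001 False [-1.54 -0.77 11.29] 0.102
z -0.002 False [-2.38 -0.39 11.71] 0.1011
z -0.003 False [-2.08 -0.73 11.9 ] 0.1
z -0.004 False [-2.74  0.05 12.06] 0.099
z -0.005 False [-2.83  0.09 12.48] 0.098
z -0.006 False [-3.17  0.12 12.07] 0.0969
z -0.007 False [-3.48  0.15 12.36] 0.0959
z -0.008 False [-3.6   0.24 12.44] 0.0949
z -0.009 False [-4.13  0.34 12.31] 0.0939
z -0.01 False [-4.85  0.79 12.67] 0.0929
z -0.011 False [-4.77  0.65 12.97] 0.0919
z -0.012 False [-6.7   0.7  17.35] 0.0916
[(np.float64(366.0), np.float64(218.5)), (np.float64(335.0), np.float64(228.0))] 31.3917
```

The force jump from 13 to 17 N shows the lid is on its stop. Now I'll slide the lock left.

Run:
```python
from h import *
q=np.load('q.npy');A=R.from_euler('z',q[2]);x,z=np.load('xz.npy')
p,o=pose(q,-.096,tilt=0)
x-=.0025;env.move_straight(p+A.apply([x,0,z]),o,rate=.02,force_limit=6);fo=F(q);print(fo.round(2))
while fo[2]<16.5:
    z-=.0003;env.move_straight(p+A.apply([x,0,z]),o,rate=.01,force_limit=5);fo=F(q);print('z',z,fo.round(2))
env.dwell(.4)
y=0
for k in range(22):
    y+=.002;hit=env.move_straight(p+A.apply([x,y,z]),o,rate=.02,force_limit=6);fo=F(q)
    s=env.read_state();print('y',round(y,4),hit,fo.round(2),A.inv().apply(s['position']-p)[1].round(4),round(s['clock'],1))
    if fo[2]<15: z-=.0003
    if fo[2]>19: z+=.0003
    if fo[1]<-10 or np.linalg.norm(fo)>24: break
print(led());np.save('xz.npy',[x,z,y])
```

```text
[-2.74  0.12 11.16]
z -0.012300000000000004 [-0.06 -0.39 13.55]
z -0.012600000000000004 [-0.99 -0.68 14.7 ]
z -0.012900000000000003 [-1.78 -0.98 16.5 ]
z -0.013200000000000003 [-2.02 -0.9  17.79]
y 0.002 False [-2.24 -1.11 17.96] 0.0026 33.8
y 0.004 False [-2.3  -0.87 17.87] 0.0046 34.1
y 0.006 False [-2.29 -0.79 17.92] 0.0066 34.4
y 0.008 False [-2.12 -1.01 18.14] 0.0086 34.7
y 0.01 False [-2.35 -0.87 17.87] 0.0106 35.0
y 0.012 False [-2.19 -0.92 17.86] 0.0126 35.3
y 0.014 False [-1.97 -0.74 17.5 ] 0.0146 35.6
y 0.016 False [-2.43 -0.51 17.76] 0.0166 35.9
y 0.018 False [-2.28 -1.1  17.89] 0.0186 36.1
y 0.02 False [-2.44 -1.21 18.09] 0.0206 36.4
y 0.022 False [-0.86 -4.3  17.96] 0.0214 36.7
y 0.024 False [ 0.91 -9.23 18.85] 0.0216 37.0
y 0.026 False [  1.25 -11.49  19.37] 0.0226 37.3
[(np.float64(335.0), np.float64(228.0))]
```

Run:
```python
from h import *
q=np.load('q.npy');A=R.from_euler('z',q[2]);x,z,y=np.load('xz.npy')
p,o=pose(q,-.096,tilt=0)
for d in (.001,.002,.003,.005,.008,.012,.02):
    env.move_straight(p+A.apply([x,y,z+d]),o,rate=.02);print(d,F(q).round(2))
env.move_straight(p+A.apply([x,y,z+.10]),o,rate=.1)
env.dwell(.3)
f=env.grab_frame('wrist')
for t in('lock_pad','lid'):print(t,[(r['xyz'],r['score']) for r in env.search_frame(f,t)[:1]])
print('led',led())
h=f['image'].astype(int);m=(h[...,2]>90)&(h[...,1]<60)&(h[...,0]<60)
n,l,st,c=cv2.connectedComponentsWithStats(m.astype(np.uint8));print([(c[i].round(1),st[i,4]) for i in range(1,n) if st[i,4]>5])
r=env.trace(f,'lock')
if r: ys,xs=np.nonzero(r[0]['mask']);print(xs.min(),xs.max(),ys.min(),ys.max())
cv2.imwrite('pics/k.png',f['image']);g=env.grab_frame('scene')
for t in('diffuser','mug','spatula'):print(t,[(r['xyz'],round(r['score'],2)) for r in env.search_frame(g,t)[:1]])
print(env.read_state()['clock'])
```

```text
0.001 [ 2.35 -9.22 13.87]
0.002 [ 2.07 -8.28 12.45]
0.003 [ 2.61 -6.8  10.74]
0.005 [ 0.13 -0.93  2.77]
0.008 [ 0.16  0.18 -0.19]
0.012 [ 0.51  0.21 -0.25]
0.02 [ 0.07 -0.05 -0.1 ]
lock_pad [([0.521, 0.1028, 0.13], 0.85)]
lid [([0.5915, 0.0742, 0.1339], 0.86)]
led [(np.float64(365.5), np.float64(218.3)), (np.float64(334.9), np.float64(227.9))]
[(array([258.8,  93.5]), np.int32(6)), (array([284.4, 192.7]), np.int32(41))]
287 359 169 229
diffuser [([0.566, -0.1507, 0.0874], 0.67)]
mug [([0.6247, 0.307, 0.0424], 0.8)]
spatula [([0.4522, 0.1102, 0.0107], 0.77)]
41.5583
```

Run:
```python
from workcell import env
print(env.close_job())
```

```text
the job is handed in; nothing more can be done
None
```

I pressed the lid down onto its stop and slid the lock left about 24 mm to its end. The lid stayed shut when I let go, the measured tool force stayed below 30 N, and I handed the job in at about 42 s; the verdict was not shown.

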